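# Clamp an air-cylinder barrel in a sprung-bar fixture

## Robot

A 6-joint arm with a two-finger parallel gripper is mounted at the origin on a cart in front of the work surface, level with it; the furniture and walls round the work are solid. World frame = base frame: x ahead of the robot, y to its left, z up, the work surface at z = 0. Lengths are in m, angles in rad, forces in N, time in s.
With the tool pointing down it reaches from about 0.425 to 0.95 m from the base axis. Payload 3.5 kg.
Tool frame: the origin (TCP) lies midway between the tips of the shut fingers; the grasp point (between the pads) lies 19 mm behind it; z points along the fingers, y is the direction in which the jaws open and shut (so a half turn about z gives the same grasp; the last joint's range is limited). The gripper opens to 85 mm and grips with 20 to 120 N. Pads are 22 mm wide; open, the fingers measure 114 mm over their backs; the gripper's body (76 mm by 85 mm) begins 54 mm behind the grasp point. The pads swing forward as they close: fully open they stand 13 mm farther back than shut.
Start: joints at [-1.322, 0.286, 1.577, -0, 1.279, -0.15], TCP at [0.262, -0.622, 0.231] pointing down, gripper open.
Joint ranges: [-2.77, 2.77], [-0.9, 2.22], [0.21, 2.48], [-1.53, 4.67], [0.24, 2.81], [-2.84, 2.84]. Speed limits (rad/s): [2.79, 2.79, 3.14, 3.14, 3.14, 3.14].

## Interface

Orientations are given as a unit quaternion [x, y, z, w].
In Python, from plant import ctrl gives the robot as it stands.
- The arm moves only by the tool apply_moves, never from a script. Its argument "moves" is a list that holds one entry, the list of rows, each a list of 7 numbers: the shift along the tool's x, y, z in m, then the turn, a rotation vector about the tool's x, y, z in degrees, then the gripper's target within -1 to 1 (shut at 1, half-way at 0, fully open at -1). In form: [[[tx, ty, tz, ax, ay, az, hand], ...]]. A call has 1 to 12 rows; each row shifts and turns the pose as measured when the row begins, along the tool's axes as they then stand; what a row does not reach is not made up. A row lasts 1/10 s, in which the tool goes at most 50 mm and 8.59 degrees, less where a joint would pass 70% of its speed; a pose out of reach is approached as far as the arm can. A call with a gripper value outside its range is refused whole. The fingers move at their own pace and stop on an object; "force" is the grip in N (left out, the last holds). Time passes only in rows, so rows that do not move let the fingers close. It gives the time, the measured TCP pose, the force and the opening at its end, in the units of the state.
- ctrl.get_state(): the state, without advancing time (a new reading comes with each control period).
- ctrl.read_camera(name): name is "scene" or "top" or "wrist"; returns the picture (400x640x3 uint8, red, green, blue); there is no depth.
- ctrl.get_calibration(name): a dict with "camera_matrix" (3x3 intrinsics, pixels), "cam_to_world" (4x4, takes a point from camera to world coordinates). Camera axes: x right, y up, looking along -z (the intrinsics and any distortion apply to the point x, -y, -z); pixel columns grow to the right and rows downward; lengths in m; the calibration is good to about 2 mm. A picture is of the moment at which its call begins: read the wrist's pose just before it. get_calibration takes no time and is no camera call; for the wrist camera it gives the pose at the moment of the call.
- ctrl.sign_off(): hands the job in, once; it reports no verdict.
The state is a dict: "time": time; "qpos": joint angles; "dq": joint speeds; "joint_efforts": joint torques, N m; "eef_pos": TCP position; "tcp_rot": TCP orientation; "contact_force": force on the tool from outside, world axes, zero at the start; "wrist_torque": the same for the moment, N m; "opening": opening from 0.0 (shut) to 1.0 (fully open).
Only numpy, scipy, OpenCV 4.12 (cv2) and the standard library are available. Lean on these libraries where they do the work, as an engineer would, in place of code of your own. Each camera call takes 0.05 s, during which the arm holds its last target. There are 200 camera calls.

## Task

Clamp the aluminium barrel in the fixture: lift the sprung clamp bar by its black knob and turn it aside, lay the barrel from its wooden rest into the two V saddles, and push it along them towards the tailstock until the sprung brass nose is pressed fully home, firmly but gently. Then turn the bar back and ease it down under control between its two dowel pins so that it alone holds the barrel, still bearing on the nose. Do not let the bar snap down, press neither the tailstock nor the bar against the barrel with more than about 25 N, and leave the calculator, vial and screwdriver where they are.

Things in the scene. Friction and masses are not known exactly. Their poses are not given: they have to be found in the camera images.
- barrel: The workpiece: a plain aluminium tube 150 mm long, 30 mm in diameter, 0.25 to 0.4 kg, blue band and dark bore at each end (both ends alike). Origin at its centre, x along its axis. It starts lying on the rest, axis level at 40 mm over the bench, and may be gripped across its diameter at mid-length from above.
- rest: Wooden rest fixed to the bench: a board 125 x 62 x 10 mm with two wooden V saddles 16 mm thick centred 48 mm either side of its middle (80 mm clear between them, tops 41 mm high). Origin at the centre of its underside, x along the barrel it carries, z up.
- fixture: Grey clamping fixture fixed to the bench. Origin on its underside, midway between its two dark steel V saddles; x along the groove to the tailstock, y from the groove to the clamp post (at x 0, y 78 mm), z up. Base plate 12 mm thick, x -80 to 125, y -35 to 125 mm. Saddles 14 mm thick at x = +50 and -50 mm (86 mm clear between them for fingers), 50 mm wide, tops 53 mm high.
- cradle (a point): Point on the axis of a seated 30 mm barrel, midway between the saddles (fixture x 0, y 0, z 52 mm); same axes as the fixture.
- tailstock: Dark steel block (28 x 44 x 62 mm) on the fixture at the +x end of the groove; origin at the centre of its foot, 110 mm from the fixture's origin along x, 12 mm up. A locked steel spindle, 20 mm in diameter, sticks out of it on the barrel's axis: its flat face lies anywhere from 69 to 85 mm along fixture x, not reported; find it by feel or sight.
- tail_axis (a point): Point on the barrel's axis at the middle of the tailstock block (fixture x 110, z 52 mm). A 12 mm brass nose stands 5 mm out of the spindle face on a soft spring (about 1 N); it is home when the barrel's end meets the rigid face and the push climbs past 10 N (hold briefly; 25 N is too much). Up to 4 N of it is saddle friction, more if the hand presses down; it keeps the barrel on the nose. Laid with its centre at fixture x = -16 mm it is 5 to 21 mm short.
- clamp_lift (a joint): Lift of the clamp post with its bar, m: 0 at the bottom, 0.032 at the top. A spring pulls it down with about 9 N at the bottom, 14 N at the top. The bar's tail sits between two upright dowel pins and cannot turn until lifted over 12 mm (20 to 28 mm is comfortable). On a seated barrel the bar rests at about 0.003.
- clamp_bar (a joint): Angle of the bar about the upright post, rad: 0 when it lies across the barrel (pointing along fixture -y), grows anticlockwise seen from above, to pi/2 when it is turned aside along fixture +x; stops at -0.15 and 1.7. Lifted it turns freely; let down while aside it sinks beside the pins and stays there. The tail has 2 mm of play either side between the round-topped pins.
- knob (a point): Middle of the black round knob (26 mm in diameter, 26 mm high, on a 12 mm stem) on top of the bar, 78 mm from the post's axis; 106 mm above the fixture's underside when the bar is at the bottom, and the knob's lower edge is 11 mm above the steel bar. Under it a rubber pad presses on the barrel.
- calculator_b: Bystander: dark calculator 120 x 70 x 14 mm lying flat; origin under its centre.
- vial: Bystander: white sample vial with blue cap, 27 mm in diameter, 52 mm high, standing; origin under its centre.
- driver: Bystander: screwdriver with orange handle, 200 mm long, lying along its y axis; origin under its centre.
Things that resemble listed ones, but are neither listed nor needed, are in the scene too. Of the things shaped like the barrel, the aluminium one is meant.

How it is judged:
On the way, in this order (a step that is already met when the one before it is completed fails the run):
1. the clamp bar has been lifted and turned aside by more than 1.2 rad (value of joint clamp_bar above 1.2 rad), for 0.2 s.
2. with the bar aside, the barrel lies in both saddles and is pressed against the tailstock with more than 2.5 N, so the nose is home (y of barrel in the frame of fixture between -0.003 and 0.003 m and z of barrel in the frame of fixture between 0.049 and 0.055 m and angle between the x axis of barrel and the x axis of fixture, either way round below 0.05 rad and contact force between barrel and tailstock above 2.5 N and value of joint clamp_bar above 1.2 rad), for 0.2 s.
3. the bar is back between its pins and down on the barrel (y of barrel in the frame of fixture between -0.003 and 0.003 m and z of barrel in the frame of fixture between 0.049 and 0.055 m and angle between the x axis of barrel and the x axis of fixture, either way round below 0.05 rad and value of joint clamp_bar between -0.12 and 0.12 rad and value of joint clamp_lift below 0.006 m and contact force between clamp_bar and barrel above 3 N), for 0.2 s.
At the end, for the whole second after the job is handed in: Barrel at rest in both saddles (within 3 mm sideways and in height, 0.05 rad of the groove), its end still bearing on the sprung nose (over 0.3 N); bar across it (within 0.12 rad, lift below 6 mm) pressing it with over 3 N; gripper clear (all of step 3 and contact force between barrel and tailstock above 0.3 N and linear speed of barrel below 0.02 m/s and contact force between the fingers and anything else below 0.1 N); the robot touches nothing.
It fails at once if the barrel and the tailstock press on each other with more than 25 N (contact force between barrel and tailstock above 25 N).
It fails at once if the clamp bar strikes or presses the barrel with more than 25 N (contact force between clamp_bar and barrel above 25 N).
It fails at once if the clamp bar snaps down (its post sinks faster than 0.6 m/s, as after a free drop of more than 5 mm) (velocity of joint clamp_lift below -0.6 m/s).
It fails at once if the calculator, the vial or the screwdriver is moved by more than 20 mm (distance of any of calculator_b, vial, driver from where it was at the start of the episode above 0.02 m).
It also fails if it takes over 72 s, if anything falls off the work surface, if the arm or the gripper's body presses on something with over 40 N, if the wrist force passes 120 N, or if a joint passes its speed limit or range.

## Working session

There is one attempt and no reset: what is moved stays moved. The work goes in short steps, Python scripts to look and compute and a tool call to move; the robot and the scene stay as the last step left them, time stands still between calls to the robot, and variables do not carry over. Pictures are saved under pics/ and viewed, about 8 in all and at most 12, crops included, and the job is handed in when it is done.

Besides the shell and the picture viewer there is one more tool, called after "Call:" by a JSON object that holds its "name" and its "arguments". apply_moves: Moves the arm, as the interface text tells. Its arguments: {"type":"object","properties":{"moves":{"type":"array","items":{"type":"array","items":{"type":"array","items":{"type":"number"}}}},"force":{"type":"number"}},"required":["moves"]}

```bash
ls; mkdir -p pics
python3 - <<'E'
from plant import ctrl
import cv2,numpy as np
s=ctrl.get_state();print(s)
for n in("top","scene"):
    im=ctrl.read_camera(n);cv2.imwrite(f"pics/{n}0.png",im[:,:,::-1]);c=ctrl.get_calibration(n);print(n,{k:np.round(v,4).tolist() if not isinstance(v,str) else v for k,v in c.items()})
E
```

```text
pics
{'time': 0.0, 'qpos': array([-1.32199990e+00,  2.87193859e-01,  1.57816963e+00, -1.71688217e-05,
        1.27862045e+00, -1.49994006e-01]), 'dq': array([-0.00285741, -0.00017344,  0.0011278 , -0.00320997, -0.00073894,
        0.00145534]), 'joint_efforts': array([ 2.68590311e-04, -4.05984378e+01, -2.92626071e+01, -1.00707734e-04,
        5.76400256e-03, -7.03720016e-07]), 'eef_pos': array([ 0.26196807, -0.62137557,  0.22993238]), 'tcp_rot': array([ 9.80185358e-01,  1.98078858e-01, -6.72496691e-05, -1.19377589e-03]), 'contact_force': array([-0.42769613,  0.04864021, -0.34208902]), 'wrist_torque': array([ 0.00236289,  0.02767411, -0.02020747]), 'opening': 1.0022737474294103}
top {'camera_matrix': [[370.4607, 0.0, 317.4113], [0.0, 370.4607, 200.7354], [0.0, 0.0, 1.0]], 'cam_to_world': [[0.171, 0.9649, -0.1994, 0.325], [-0.9853, 0.1685, -0.0298, -0.0869], [0.0049, 0.2015, 0.9795, 1.1239], [0.0, 0.0, 0.0, 1.0]]}
scene {'camera_matrix': [[414.7692, 0.0, 319.3837], [0.0, 414.7692, 200.7969], [0.0, 0.0, 1.0]], 'cam_to_world': [[-0.7397, 0.4357, -0.5129, -0.0175], [-0.6729, -0.4646, 0.5757, 0.5617], [0.0125, 0.7709, 0.6369, 0.814], [0.0, 0.0, 0.0, 1.0]]}
```

View pics/top0.png

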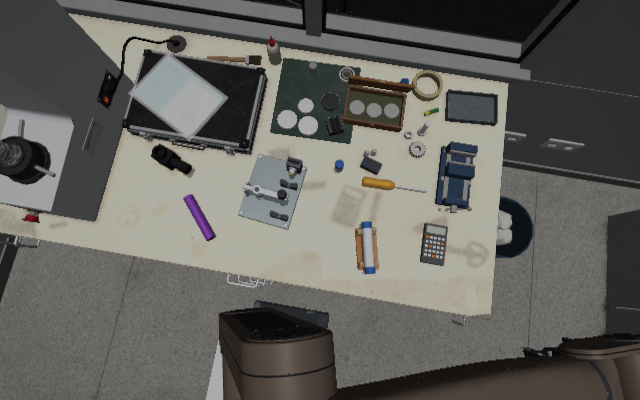

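View pics/scene0.png

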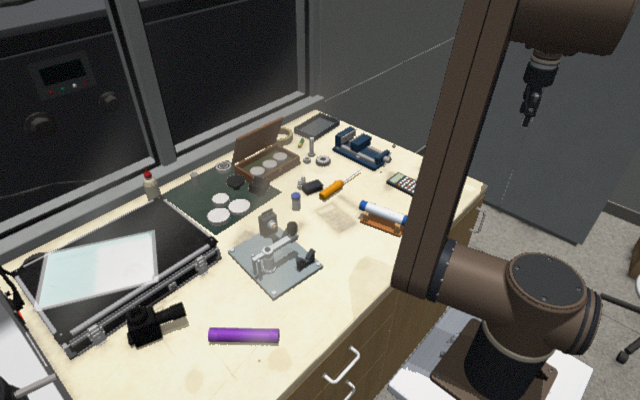

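The top view shows the aluminium barrel with blue ends on its wooden rest at about (368,247). The purple tube at (199,217) and the navy vise at (457,177) are not it, since only the first is silver, blue-banded and on a wooden rest. The fixture is at about (273,190), the knob near (282,195), the vial at (339,165), the driver at (393,185) and the calculator at (434,244). I'll confirm in one enlarged crop.

```bash
cat > h.py <<'E'
from plant import ctrl
import cv2,numpy as np
def ray(cal,u,v):
    K=cal["camera_matrix"];T=np.array(cal["cam_to_world"])
    d=np.array([(u-K[0][2])/K[0][0],-(v-K[1][2])/K[1][1],-1.]);return T[:3,3],T[:3,:3]@d
def onz(cal,u,v,z):
    o,d=ray(cal,u,v);return o+d*(z-o[2])/d[2]
def proj(cal,p):
    K=cal["camera_matrix"];T=np.array(cal["cam_to_world"]);q=T[:3,:3].T@(np.array(p)-T[:3,3])
    return np.array([K[0][0]*q[0]/-q[2]+K[0][2],K[1][1]*-q[1]/-q[2]+K[1][2]])
E
python3 - <<'E'
from h import *
im=cv2.imread("pics/top0.png")
a=cv2.resize(im[145:235,230:320],(400,400),interpolation=cv2.INTER_CUBIC)
b=cv2.resize(im[205:295,325:415],(400,400),interpolation=cv2.INTER_CUBIC)
cv2.imwrite("pics/crop0.png",np.hstack([a,b]))
c=ctrl.get_calibration("top")
hsv=cv2.cvtColor(im,cv2.COLOR_BGR2HSV)
m=cv2.inRange(hsv,(95,120,60),(125,255,255));n,l,st,ce=cv2.connectedComponentsWithStats(m)
for i in range(1,n):
    if st[i,4]>8:print(st[i],ce[i],onz(c,*ce[i],.04).round(4))
E
```

```text
[401  79   7   5  28] [404.21428571  80.64285714] [ 0.9806 -0.2608  0.04  ]
[456 146  13   5  27] [461.55555556 147.85185185] [ 0.7861 -0.4634  0.04  ]
[470 146   7   6  25] [473.68 148.96] [ 0.789  -0.5006  0.04  ]
[442 150   4   9  12] [443.         154.16666667] [ 0.7559 -0.409   0.04  ]
[451 156  11   6  43] [456.04651163 158.23255814] [ 0.7498 -0.4498  0.04  ]
[336 160   8   9  53] [339.0754717 164.       ] [ 0.6697 -0.0995  0.04  ]
[449 165  25  12 203] [462.00985222 170.25123153] [ 0.7147 -0.4715  0.04  ]
[448 177  15  22 250] [454.584 187.648] [ 0.6564 -0.4544  0.04  ]
[438 179   5  12  30] [439.83333333 184.7       ] [ 0.6579 -0.4096  0.04  ]
[445 198  23  10  71] [457.6056338  202.16901408] [ 0.6134 -0.4677  0.04  ]
[362 222   9   6  52] [366.13461538 224.59615385] [ 0.4995 -0.2078  0.04  ]
[365 267  10   7  62] [369.4516129  270.09677419] [ 0.3705 -0.2364  0.04  ]
```

View pics/crop0.png

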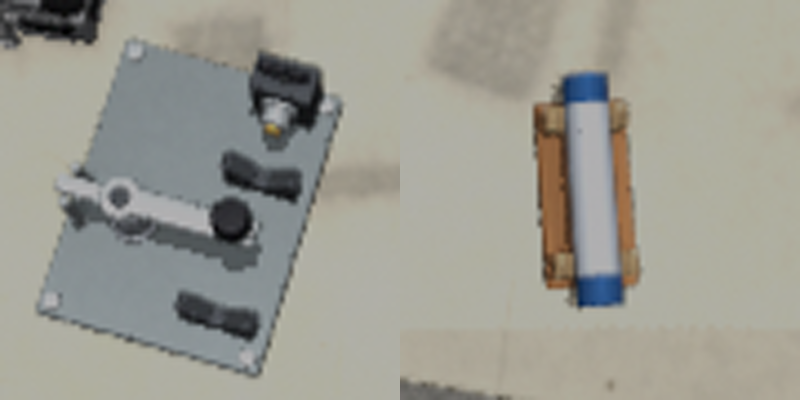

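The crop confirms both. The silver barrel with blue bands lies on the rest, with its centre at crop (595,190). The fixture has its tailstock and brass nose at the top (272,130), knob at (231,218) and post at (120,197). Next I'll compute the poses.

Run:
```python
from h import *
c=ctrl.get_calibration("top")
px=np.array([(340,100),(132,40),(38,308),(258,375)])/4.444+[230,145]
W=np.array([onz(c,*p,.012) for p in px])[:,:2]
F=np.array([(.125,-.035),(.125,.125),(-.08,.125),(-.08,-.035)])
a=W-W.mean(0);b=F-F.mean(0)
th=np.arctan2((b[:,0]*a[:,1]-b[:,1]*a[:,0]).sum(),(a*b).sum())
R=np.array([[np.cos(th),-np.sin(th)],[np.sin(th),np.cos(th)]])
t=W.mean(0)-R@F.mean(0);print("fix",t,th,(W-(F@R.T+t)).round(4).tolist())
k=onz(c,231/4.444+230,218/4.444+145,.119)[:2];print("knob",k,"in fix",R.T@(k-t), "post",R@[0,.078]+t)
pp=onz(c,120/4.444+230,197/4.444+145,.1)[:2];print("post in fix z.1",R.T@(pp-t))
n=onz(c,272/4.444+230,130/4.444+145,.056)[:2];print("nose",R.T@(n-t))
print("vial",onz(c,339,164,.052)); print("drv",onz(c,365,183,.015),onz(c,425,190,.01))
sc=ctrl.get_calibration("scene")
for q in [(0,-.078+.078,.106),(.125,-.035,.012),(-.08,.125,.012)]:
    w=np.r_[R@q[:2]+t,q[2]];print(q,w,proj(sc,w))
s=ctrl.get_state();from scipy.spatial.transform import Rotation as Ro
print(Ro.from_quat(s["tcp_rot"]).as_matrix().round(3))
w=ctrl.get_calibration("wrist");print(np.round(w["cam_to_world"],3).tolist(),np.round(w["camera_matrix"],1).tolist())
```

```text
fix [0.5313452  0.04401442] -0.11519317051871067 [[-0.0017, 0.0037], [-0.002, -0.0026], [0.0024, -0.0017], [0.0013, 0.0006]]
knob [0.53126196 0.0438616 ] in fix [-6.51242350e-05 -1.61366469e-04] post [0.54031041 0.12149748]
post in fix z.1 [-0.00350444  0.07480854]
nose [0.07744481 0.00134247]
vial [ 0.6658333  -0.09912812  0.052     ]
drv [ 0.63107444 -0.18842464  0.015     ] [ 0.64234696 -0.37504661  0.01      ]
(0, 0.0, 0.106) [0.5313452  0.04401442 0.106     ] [292.62278128 227.41797734]
(0.125, -0.035, 0.012) [ 0.65149392 -0.00512095  0.012     ] [275.99135671 223.08434236]
(-0.08, 0.125, 0.012) [0.46624271 0.17738108 0.012     ] [273.154246   297.67651439]
[[ 0.922  0.388 -0.001]
 [ 0.388 -0.922  0.002]
 [ 0.    -0.002 -1.   ]]
[[0.388, 0.876, 0.288, 0.336], [-0.922, 0.368, 0.12, -0.591], [-0.001, -0.312, 0.95, 0.373], [0.0, 0.0, 0.0, 1.0]] [[327.7, 0.0, 320.4], [0.0, 327.7, 194.9], [0.0, 0.0, 1.0]]
```

```bash
cat >> h.py <<'E'
from scipy.spatial.transform import Rotation as Ro
T0=np.array([.5313,.0440]);TH=-.115
def fx(x,y): # fixture xy -> world xy
    c,s=np.cos(TH),np.sin(TH);return T0+np.array([c*x-s*y,s*x+c*y])
def down(yaw): # tool x axis at angle yaw, z down
    c,s=np.cos(yaw),np.sin(yaw);return Ro.from_matrix(np.array([[c,s,0],[s,-c,0],[0,0,-1]]))
def yaw():
    m=Ro.from_quat(ctrl.get_state()["tcp_rot"]).as_matrix();return np.arctan2(m[1,0],m[0,0])
def plan(p,yw,n,pts=None):
    "rows in tool axes to world pose p,yaw"
    s=ctrl.get_state();R=Ro.from_quat(s["tcp_rot"]);p0=s["eef_pos"]
    rv=(R.inv()*down(yw)).as_rotvec();st=Ro.from_rotvec(rv/n)
    print("at",p0.round(4),"yaw",round(yaw(),3),"f",s["contact_force"].round(1),"open",round(s["opening"],3),"t",round(s["time"],2))
    for i in range(n):
        d=R.inv().apply((np.array(p)-p0)/n);print(d.round(4).tolist(),np.degrees(rv/n).round(2).tolist());R=R*st
E
python3 - <<'E'
from h import *
plan([.5313,.044,.2],np.pi/2+TH,16)
E
```

```text
at [ 0.262  -0.6214  0.2301] yaw 0.399 f [-0.3  0.8  0. ] open 0.999 t 0.1
[0.0317, -0.0318, 0.002] [-0.01, -0.01, -3.78]
[0.0337, -0.0296, 0.002] [-0.01, -0.01, -3.78]
[0.0356, -0.0273, 0.0019] [-0.01, -0.01, -3.78]
[0.0373, -0.0249, 0.0019] [-0.01, -0.01, -3.78]
[0.0389, -0.0224, 0.0019] [-0.01, -0.01, -3.78]
[0.0403, -0.0198, 0.0019] [-0.01, -0.01, -3.78]
[0.0415, -0.0171, 0.0019] [-0.01, -0.01, -3.78]
[0.0425, -0.0143, 0.0019] [-0.01, -0.01, -3.78]
[0.0434, -0.0115, 0.0019] [-0.01, -0.01, -3.78]
[0.044, -0.0086, 0.0019] [-0.01, -0.01, -3.78]
[0.0445, -0.0057, 0.0019] [-0.01, -0.01, -3.78]
[0.0448, -0.0027, 0.0019] [-0.01, -0.01, -3.78]
[0.0449, 0.0002, 0.0019] [-0.01, -0.01, -3.78]
[0.0448, 0.0032, 0.0019] [-0.01, -0.01, -3.78]
[0.0444, 0.0061, 0.0019] [-0.01, -0.01, -3.78]
[0.0439, 0.0091, 0.0019] [-0.01, -0.01, -3.78]
```

Call:
{"name": "apply_moves", "arguments": {"moves": [[[0.032,-0.032,0.002,0,0,-4,-1],[0.034,-0.03,0.002,0,0,-4,-1],[0.036,-0.027,0.002,0,0,-4,-1],[0.037,-0.025,0.002,0,0,-4,-1],[0.039,-0.022,0.002,0,0,-4,-1],[0.04,-0.02,0.002,0,0,-4,-1],[0.042,-0.017,0.002,0,0,-4,-1],[0.043,-0.014,0.002,0,0,-4,-1],[0.043,-0.012,0.002,0,0,-4,-1],[0.044,-0.009,0.002,0,0,-4,-1],[0.045,-0.006,0.002,0,0,-4,-1],[0.045,-0.003,0.002,0,0,-4,-1]]]}}

```text
time: 1.3
eef_pos: [0.4488, -0.0975, 0.2003]
tcp_rot: [0.808, 0.589, 0.001, -0.005]
contact_force: [0.5, 0.1, 0.2]
opening: 0.999
```

Run:
```python
from h import *
plan([.5313,.044,.19],np.pi/2+TH,8)
```

```text
at [ 0.4488 -0.0975  0.2003] yaw 1.259 f [0.5 0.1 0.2] open 0.999 t 1.3
[0.02, 0.0044, 0.0014] [-0.04, -0.06, -1.41]
[0.0199, 0.0049, 0.0014] [-0.04, -0.06, -1.41]
[0.0197, 0.0054, 0.0014] [-0.04, -0.06, -1.41]
[0.0196, 0.0058, 0.0014] [-0.04, -0.06, -1.41]
[0.0195, 0.0063, 0.0013] [-0.04, -0.06, -1.41]
[0.0193, 0.0068, 0.0013] [-0.04, -0.06, -1.41]
[0.0191, 0.0073, 0.0013] [-0.04, -0.06, -1.41]
[0.0189, 0.0077, 0.0013] [-0.04, -0.06, -1.41]
```

Call:
{"name": "apply_moves", "arguments": {"moves": [[[0.03,0.008,0.001,0,0,-2,-1],[0.03,0.008,0.001,0,0,-2,-1],[0.03,0.009,0.001,0,0,-2,-1],[0.03,0.01,0.001,0,0,-2,-1],[0.03,0.01,0.001,0,0,-2,-1],[0,0,0,0,0,0,-1],[0,0,0,0,0,0,-1]]]}}

```text
time: 2.0
eef_pos: [0.5277, 0.0505, 0.1926]
tcp_rot: [0.748, 0.664, -0.0, -0.007]
contact_force: [0.3, -0.9, -0.2]
opening: 0.995
```

Run:
```python
from h import *
plan([.5313,.044,.19],np.pi/2+TH,2)
c=ctrl.get_calibration("wrist");im=ctrl.read_camera("wrist");cv2.imwrite("pics/w1.png",im[:,:,::-1]);np.save("w1.npy",c["cam_to_world"])
for n,q in dict(knobtop=(0,0,.119),p1=(.125,-.035,.012),p2=(-.08,-.035,.012),p3=(-.08,.125,.012),post=(0,.078,.1),tail=(.096,0,.052)).items():
    print(n,proj(c,np.r_[fx(*q[:2]),q[2]]).round())
```

```text
at [0.5277 0.0505 0.1926] yaw 1.451 f [ 0.3 -0.9 -0.2] open 0.995 t 2.0
[-0.003, 0.0022, 0.0012] [-0.3, -0.26, -0.13]
[-0.003, 0.0022, 0.0013] [-0.3, -0.26, -0.13]
knobtop [327. 215.]
p1 [445. 209.]
p2 [251. 210.]
p3 [238.  44.]
post [327. 101.]
tail [433. 188.]
```

View pics/w1.png

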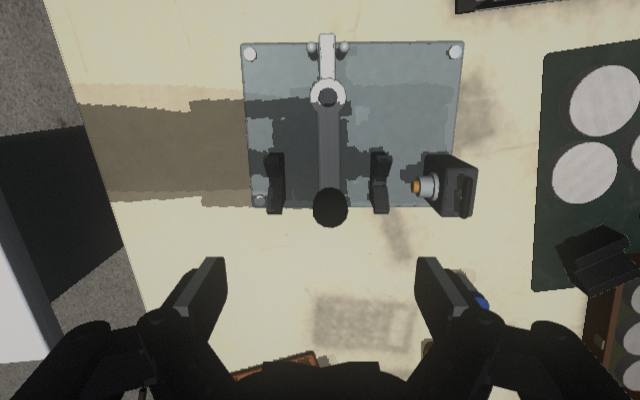

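The wrist view agrees with the map: the knob's top is at about (331,210), predicted (327,215). The plate's left corners are at (241,43) and (252,208), the post at (328,96) and the brass nose at (416,186). I'll shift the fixture by about +1.5 mm in x and y and descend on the knob.

```bash
sed -i 's/T0=np.array(\[.5313,.0440\])/T0=np.array([.5328,.0455])/' h.py
python3 - <<'E'
from h import *
plan(np.r_[fx(.0005,.0005),.089],np.pi/2+TH,4)
E
```

```text
at [0.5276 0.0502 0.1926] yaw 1.45 f [ 0.1  0.2 -0.3] open 1.001 t 2.05
[-0.0011, 0.0018, 0.0259] [-0.15, -0.14, -0.08]
[-0.0011, 0.0018, 0.0259] [-0.15, -0.14, -0.08]
[-0.001, 0.0017, 0.0259] [-0.15, -0.14, -0.08]
[-0.001, 0.0016, 0.0259] [-0.15, -0.14, -0.08]
```

Call:
{"name": "apply_moves", "arguments": {"moves": [[[-0.001,0.0015,0.025,-0.3,-0.3,0,-1],[-0.001,0.0015,0.025,-0.3,-0.3,0,-1],[-0.001,0.0015,0.025,0,0,0,-1],[-0.001,0.0015,0.018,0,0,0,-1],[0,0,0.008,0,0,0,-0.5],[0,0,0,0,0,0,-0.3],[0,0,0,0,0,0,-0.1]]], "force": 60}}

```text
time: 2.75
eef_pos: [0.5319, 0.0388, 0.0904]
tcp_rot: [0.752, 0.659, 0.0, 0.002]
contact_force: [-0.4, -0.3, 0.7]
opening: 0.546
```

Run:
```python
from h import *
plan(np.r_[fx(.0005,.0005),.089],np.pi/2+TH,1)
```

```text
at [0.5319 0.0388 0.0904] yaw 1.44 f [-0.4 -0.3  0.7] open 0.546 t 2.75
[0.0073, 0.0005, 0.0013] [0.2, 0.17, -0.91]
```

Call:
{"name": "apply_moves", "arguments": {"moves": [[[0.004,0,0.001,0,0,-1,-0.1],[0.003,0,0,0,0,0,-0.1],[0,0,0,0,0,0,0.3],[0,0,0,0,0,0,0.5],[0,0,0,0,0,0,0.7],[0,0,0,0,0,0,1],[0,0,0,0,0,0,1],[0,0,0,0,0,0,1]]], "force": 60}}

```text
time: 3.55
eef_pos: [0.5347, 0.0459, 0.093]
tcp_rot: [0.745, 0.667, 0.002, 0.005]
contact_force: [0.1, -0.1, -0.5]
opening: 0.277
```

Run:
```python
from h import *
plan(np.r_[fx(0,0),.1],np.pi/2+TH,1)
```

```text
at [0.5347 0.0459 0.093 ] yaw 1.46 f [ 0.1 -0.1 -0.5] open 0.277 t 3.55
[-0.0006, -0.0018, -0.007] [0.55, 0.22, 0.22]
```

Call:
{"name": "apply_moves", "arguments": {"moves": [[[0,0,-0.004,0,0,0,1],[0,0,-0.004,0,0,0,1],[0,0,-0.004,0,0,0,1],[0,0,0,0,0,0,1]]]}}

```text
time: 3.95
eef_pos: [0.5336, 0.0464, 0.1014]
tcp_rot: [0.747, 0.665, 0.002, 0.004]
contact_force: [4.2, 0.0, -9.3]
opening: 0.278
```

Call:
{"name": "apply_moves", "arguments": {"moves": [[[0,0,-0.006,0,0,0,1],[0,0,-0.006,0,0,0,1],[0,0,-0.005,0,0,0,1],[0,0,-0.001,0,0,0,1],[0,0,0,0,0,0,1]]]}}

```text
time: 4.45
eef_pos: [0.533, 0.0466, 0.1172]
tcp_rot: [0.748, 0.664, 0.003, 0.004]
contact_force: [5.6, -0.4, -12.0]
opening: 0.276
```

Call:
{"name": "apply_moves", "arguments": {"moves": [[[0.0003,0.005,0,0,0,-4,1],[0.0005,0.008,0,0,0,-6,1],[0.0006,0.0095,0,0,0,-7,1],[0.0006,0.0095,0,0,0,-7,1],[0,0,0,0,0,0,1]]]}}

```text
time: 4.95
eef_pos: [0.5658, 0.0505, 0.1146]
tcp_rot: [0.589, 0.808, 0.004, 0.004]
contact_force: [6.2, -0.7, -12.4]
opening: 0.276
```

```bash
cat >> h.py <<'E'
def bar():
    s=ctrl.get_state();p=s["eef_pos"];c,q=np.cos(TH),np.sin(TH);d=np.array([[c,q],[-q,c]])@(p[:2]-T0);v=d-[0,.078]
    print("tcp in fix",d.round(4),"z",p[2].round(4),"r",np.hypot(*v).round(4),"phi",np.arctan2(v[0],-v[1]).round(3),"toolturn",round(yaw()-np.pi/2-TH,3),"f",s["contact_force"].round(1),"tq",s["wrist_torque"].round(2),"t",round(s["time"],2),"open",round(s["opening"],3))
E
python3 -c "
from h import *
bar()"
```

```text
tcp in fix [0.0322 0.0087] z 0.1146 r 0.0764 phi 0.435 toolturn 0.426 f [  6.2  -0.7 -12.4] tq [-0.11 -0.85 -0.43] t 4.95 open 0.276
```

Call:
{"name": "apply_moves", "arguments": {"moves": [[[0.0006,0.0095,-0.001,0,0,-7,1],[0.0006,0.0095,-0.001,0,0,-7,1],[0.0006,0.0095,-0.001,0,0,-7,1],[0.0006,0.0095,-0.001,0,0,-7,1],[0.0006,0.0095,-0.001,0,0,-7,1],[0.0006,0.0095,-0.001,0,0,-7,1],[0.0006,0.0095,-0.001,0,0,-7,1],[0.0006,0.0095,-0.001,0,0,-7,1],[0,0,0,0,0,0,1]]]}}

```text
time: 5.85
eef_pos: [0.6161, 0.1073, 0.1141]
tcp_rot: [0.122, 0.993, 0.004, 0.003]
contact_force: [6.1, -1.1, -12.3]
opening: 0.276
```

```bash
python3 -c "
from h import *
bar()"
```

```text
tcp in fix [0.0757 0.071 ] z 0.1141 r 0.076 phi 1.478 toolturn 1.441 f [  6.1  -1.1 -12.3] tq [ 0.02 -1.02 -0.06] t 5.85 open 0.276
```

Call:
{"name": "apply_moves", "arguments": {"moves": [[[0,0,0.005,0,0,0,1],[0,0,0.005,0,0,0,1],[0,0,0.005,0,0,0,1],[0,0,0.003,0,0,0,1],[0,0,0.002,0,0,0,1],[0,0,0.002,0,0,0,1],[0,0,0.002,0,0,0,1],[0,0,0,0,0,0,1]]]}}

```text
time: 6.65
eef_pos: [0.6169, 0.1076, 0.0934]
tcp_rot: [0.121, 0.993, 0.004, 0.002]
contact_force: [0.0, 0.9, -3.4]
opening: 0.281
```

```bash
python3 -c "
from h import *
bar()"
```

```text
tcp in fix [0.0764 0.0713] z 0.0934 r 0.0767 phi 1.484 toolturn 1.444 f [ 0.   0.9 -3.4] tq [ 0.02  0.11 -0.06] t 6.65 open 0.281
```

Call:
{"name": "apply_moves", "arguments": {"moves": [[[0,0,0.0015,0,0,0,1],[0,0,0,0,0,0,1],[0,0,0,0,0,0,0.3],[0,0,0,0,0,0,0],[0,0,0,0,0,0,-0.2],[0,0,0,0,0,0,-0.3],[0,0,-0.02,0,0,0,-0.3],[0,0,-0.035,0,0,0,-0.3],[0,0,-0.045,0,0,0,-0.5]]]}}

```text
time: 7.55
eef_pos: [0.6118, 0.1063, 0.1858]
tcp_rot: [0.12, 0.993, 0.002, -0.005]
contact_force: [1.2, -0.4, -0.4]
opening: 0.749
```

Run:
```python
from h import *
bar()
im=ctrl.read_camera("top")[:,:,::-1];cv2.imwrite("pics/top1.png",im)
c=ctrl.get_calibration("top")
# barrel from blue bands in first picture, z .05 visible, and rest of plan
e=[(366.13,224.6),(369.45,270.1)];P=[onz(c,*x,.045) for x in e];print(P,np.arctan2(*(P[0]-P[1])[1::-1]))
b=(P[0]+P[1])/2
plan([.436,-.222,.2],.218,14)
```

```text
tcp in fix [0.0715 0.0695] z 0.1858 r 0.072 phi 1.452 toolturn 1.445 f [ 1.2 -0.4 -0.4] tq [ 0.01 -0.05 -0.05] t 7.55 open 0.749
[array([ 0.49870359, -0.20727683,  0.045     ]), array([ 0.37032356, -0.23568703,  0.045     ])] 0.21778768548841515
at [0.6169 0.1065 0.1968] yaw 2.901 f [3.  0.5 4.7] open 0.745 t 7.6
[0.007, -0.0259, -0.0004] [0.04, -0.03, 10.98]
[0.0019, -0.0267, -0.0004] [0.04, -0.03, 10.98]
[-0.0032, -0.0266, -0.0004] [0.04, -0.03, 10.98]
[-0.0082, -0.0255, -0.0004] [0.04, -0.03, 10.98]
[-0.0129, -0.0235, -0.0004] [0.04, -0.03, 10.98]
[-0.0172, -0.0206, -0.0003] [0.04, -0.03, 10.98]
[-0.0208, -0.0169, -0.0003] [0.04, -0.03, 10.98]
[-0.0236, -0.0127, -0.0003] [0.04, -0.03, 10.98]
[-0.0256, -0.0079, -0.0003] [0.04, -0.03, 10.98]
[-0.0266, -0.0029, -0.0003] [0.04, -0.03, 10.98]
[-0.0267, 0.0022, -0.0002] [0.04, -0.03, 10.98]
[-0.0258, 0.0073, -0.0002] [0.04, -0.03, 10.98]
[-0.0239, 0.012, -0.0002] [0.04, -0.03, 10.98]
[-0.0212, 0.0164, -0.0002] [0.04, -0.03, 10.98]
```

Run:
```python
from h import *
plan([.436,-.222,.19],.218+np.pi,9)
```

```text
at [0.6169 0.1065 0.1968] yaw 2.901 f [3.  0.5 4.7] open 0.745 t 7.6
[0.0108, -0.0402, 0.0004] [0.03, 0.04, -2.92]
[0.0129, -0.0396, 0.0005] [0.03, 0.04, -2.92]
[0.0149, -0.0389, 0.0005] [0.03, 0.04, -2.92]
[0.0168, -0.0381, 0.0005] [0.03, 0.04, -2.92]
[0.0187, -0.0372, 0.0006] [0.03, 0.04, -2.92]
[0.0206, -0.0362, 0.0006] [0.03, 0.04, -2.92]
[0.0224, -0.0351, 0.0006] [0.03, 0.04, -2.92]
[0.0242, -0.0339, 0.0007] [0.03, 0.04, -2.92]
[0.0259, -0.0326, 0.0007] [0.03, 0.04, -2.92]
```

Call:
{"name": "apply_moves", "arguments": {"moves": [[[0.011,-0.04,0,0,0,-3,-0.5],[0.013,-0.04,0,0,0,-3,-0.5],[0.015,-0.039,0,0,0,-3,-0.5],[0.017,-0.038,0,0,0,-3,-0.5],[0.019,-0.037,0,0,0,-3,-0.5],[0.021,-0.036,0,0,0,-3,-0.5],[0.022,-0.035,0,0,0,-3,-0.5],[0.024,-0.034,0,0,0,-3,-0.5],[0.024,-0.03,0,0,0,-2,-0.5],[0,0,0,0,0,0,-0.5],[0,0,0,0,0,0,-0.5]]]}}

```text
time: 8.7
eef_pos: [0.4408, -0.234, 0.2007]
tcp_rot: [-0.117, 0.993, -0.003, 0.014]
contact_force: [0.3, 1.0, -0.7]
opening: 0.751
```

Run:
```python
from h import *
plan([.436,-.222,.1],.218+np.pi,4)
c=ctrl.get_calibration("wrist");im=ctrl.read_camera("wrist")[:,:,::-1].copy()
hsv=cv2.cvtColor(im,cv2.COLOR_BGR2HSV)
m=cv2.inRange(hsv,(95,120,50),(125,255,255));n,l,st,ce=cv2.connectedComponentsWithStats(m)
for i in range(1,n):
    if st[i,4]>60:print(st[i],ce[i].round(),onz(c,*ce[i],.05).round(4))
t=cv2.imread("pics/top1.png")[130:250,220:340]
t=cv2.resize(t,(400,400),interpolation=cv2.INTER_CUBIC)
cv2.imwrite("pics/w2.png",np.hstack([cv2.resize(im,(400,250))[:, :],t[75:325]]))
```

```text
at [ 0.4408 -0.234   0.2007] yaw -2.906 f [ 0.3  1.  -0.7] open 0.751 t 8.7
[0.0012, 0.0034, 0.0251] [-0.13, 0.4, 0.24]
[0.001, 0.0034, 0.0251] [-0.13, 0.4, 0.24]
[0.0008, 0.0033, 0.0252] [-0.13, 0.4, 0.24]
[0.0007, 0.0033, 0.0252] [-0.13, 0.4, 0.24]
[323 227  22  18 316] [334. 235.] [ 0.5    -0.2082  0.05  ]
```

View pics/w2.png

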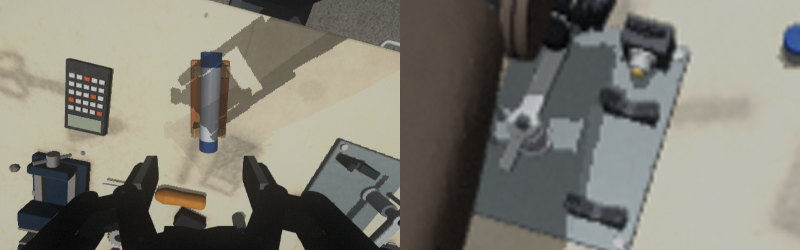

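The wrist view shows the barrel on its rest with bands at full-picture (337,91) and (334,235). The near band's position agrees with the top view to 1.5 mm. The top crop shows the bar lying aside. I'll descend.

Call:
{"name": "apply_moves", "arguments": {"moves": [[[0.001,0.005,0.03,0,0.8,0.5,-0.5],[0.001,0.005,0.03,0,0.8,0.5,-0.5],[0.001,0.003,0.03,0,0,0,-0.5],[0,0,0.03,0,0,0,-0.5],[0,0,0,0,0,0,-0.5]]]}}

```text
time: 9.25
eef_pos: [0.4415, -0.2183, 0.0797]
tcp_rot: [-0.113, 0.994, -0.007, 0.003]
contact_force: [0.4, 0.6, 0.3]
opening: 0.751
```

Run:
```python
from h import *
plan([.436,-.222,.022],.218+np.pi,3)
```

```text
at [ 0.4415 -0.2183  0.0797] yaw -2.916 f [0.4 0.6 0.3] open 0.751 t 9.25
[0.0022, -0.0005, 0.0192] [-0.27, 0.08, 0.14]
[0.0021, -0.0006, 0.0192] [-0.27, 0.08, 0.14]
[0.0021, -0.0007, 0.0192] [-0.27, 0.08, 0.14]
```

Call:
{"name": "apply_moves", "arguments": {"moves": [[[0.002,-0.001,0.019,-0.5,0,0.4,-0.5],[0.002,-0.001,0.019,-0.3,0,0,-0.5],[0.002,0,0.014,0,0,0,-0.5],[0.002,0,0.004,0,0,0,-0.3],[0,0,0,0,0,0,-0.2]]]}}

```text
time: 9.75
eef_pos: [0.4401, -0.2212, 0.0274]
tcp_rot: [-0.113, 0.994, -0.002, 0.005]
contact_force: [-0.6, 0.5, -0.4]
opening: 0.598
```

Run:
```python
from h import *
plan([.436,-.222,.022],.218+np.pi,1)
```

```text
at [ 0.4401 -0.2212  0.0274] yaw -2.916 f [-0.6  0.5 -0.4] open 0.598 t 9.75
[0.0042, 0.0001, 0.0054] [-0.34, 0.57, 0.43]
```

Call:
{"name": "apply_moves", "arguments": {"moves": [[[0.004,0,0.003,-0.3,0.5,0.5,-0.2],[0.001,0,0.002,0,0,0,0.1],[0,0,0,0,0,0,0.3],[0,0,0,0,0,0,0.6],[0,0,0,0,0,0,1],[0,0,0,0,0,0,1],[0,0,0,0,0,0,1]]], "force": 35}}

```text
time: 10.45
eef_pos: [0.4363, -0.2224, 0.0247]
tcp_rot: [-0.108, 0.994, -0.001, 0.002]
contact_force: [-0.5, 0.3, -1.1]
opening: 0.336
```

Run:
```python
from h import *
plan([.436,-.222,.022],.218+np.pi,1)
```

```text
at [ 0.4363 -0.2224  0.0247] yaw -2.926 f [-0.5  0.3 -1.1] open 0.336 t 10.45
[0.0002, 0.0004, 0.0027] [-0.11, 0.19, -0.13]
```

Call:
{"name": "apply_moves", "arguments": {"moves": [[[0,0,-0.01,0,0,0,1],[0,0,-0.02,0,0,0,1],[0,0,-0.03,0,0,0,1],[0,0,-0.03,0,0,0,1],[0,0,-0.03,0,0,0,1],[0,0,0,0,0,0,1]]]}}

```text
time: 11.05
eef_pos: [0.4328, -0.221, 0.1471]
tcp_rot: [-0.108, 0.994, 0.001, -0.002]
contact_force: [0.6, -0.2, -3.2]
opening: 0.335
```

Run:
```python
from h import *
plan(np.r_[fx(-.018,0),.14],np.pi+TH,8)
```

```text
at [ 0.4328 -0.221   0.1471] yaw -2.926 f [ 0.6 -0.2 -3.2] open 0.335 t 11.05
[-0.0172, 0.0306, 0.0009] [0.02, -0.03, 2.37]
[-0.0159, 0.0313, 0.0009] [0.02, -0.03, 2.37]
[-0.0146, 0.0319, 0.0009] [0.02, -0.03, 2.37]
[-0.0133, 0.0325, 0.0009] [0.02, -0.03, 2.37]
[-0.0119, 0.033, 0.0009] [0.02, -0.03, 2.37]
[-0.0106, 0.0335, 0.0009] [0.02, -0.03, 2.37]
[-0.0092, 0.0339, 0.0009] [0.02, -0.03, 2.37]
[-0.0078, 0.0342, 0.0009] [0.02, -0.03, 2.37]
```

Call:
{"name": "apply_moves", "arguments": {"moves": [[[-0.017,0.03,0,0,0,2.4,1],[-0.016,0.031,0,0,0,2.4,1],[-0.015,0.032,0,0,0,2.4,1],[-0.013,0.032,0,0,0,2.4,1],[-0.012,0.033,0,0,0,2.4,1],[-0.011,0.033,0,0,0,2.4,1],[-0.009,0.034,0,0,0,2.4,1],[-0.008,0.03,0,0,0,2,1],[0,0,0,0,0,0,1],[0,0,0,0,0,0,1]]]}}

```text
time: 12.05
eef_pos: [0.511, 0.0509, 0.1306]
tcp_rot: [0.065, 0.998, 0.001, -0.012]
contact_force: [-0.1, -0.3, -3.7]
opening: 0.337
```

Run:
```python
from h import *
bar();plan(np.r_[fx(-.018,0),.1],np.pi+TH,2)
c=ctrl.get_calibration("wrist");im=ctrl.read_camera("wrist")[:,:,::-1].copy();cv2.imwrite("pics/w3.png",im)
for n,q in dict(s1=(.057,-.025,.053),s2=(.057,.025,.053),s3=(-.05,.025,.053),s4=(-.05,-.025,.053),p1=(.125,-.035,.012),p2=(-.08,-.035,.012),p3=(-.08,.125,.012),p4=(.125,.125,.012),ta=(.096,-.022,.074),tb=(.096,.022,.074)).items():
    print(n,proj(c,np.r_[fx(*q[:2]),q[2]]).round())
```

```text
tcp in fix [-0.0222  0.0029] z 0.1306 r 0.0784 phi -0.288 toolturn 1.556 f [-0.1 -0.3 -3.7] tq [ 0.   -0.01 -0.03] t 12.05 open 0.337
at [0.511  0.0509 0.1306] yaw 3.012 f [-0.1 -0.3 -3.7] open 0.337 t 12.05
[-0.0025, -0.0014, 0.0152] [0.01, -0.68, -0.43]
[-0.0023, -0.0014, 0.0153] [0.01, -0.68, -0.43]
s1 [287. 303.]
s2 [350. 302.]
s3 [352. 169.]
s4 [280. 170.]
p1 [284. 338.]
p2 [271. 121.]
p3 [475. 118.]
p4 [449. 336.]
ta [290. 363.]
tb [348. 363.]
```

View pics/w3.png

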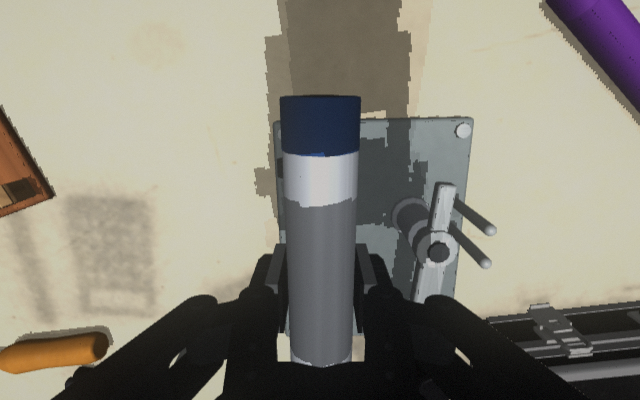

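The wrist view shows the barrel held level over the groove, its far end at (320,97). Plate corners are at (275,122) and (474,119), against predicted (271,121) and (475,118), so the map holds. I'll lower in steps.

Call:
{"name": "apply_moves", "arguments": {"moves": [[[-0.002,-0.0015,0.02,0,-0.7,-0.4,1],[-0.002,-0.0015,0.02,0,-0.7,-0.4,1],[0,0,0.018,0,0,0,1],[0,0,0,0,0,0,1],[0,0,0,0,0,0,1]]]}}

```text
time: 12.6
eef_pos: [0.5119, 0.0422, 0.069]
tcp_rot: [0.061, 0.998, -0.0, -0.001]
contact_force: [0.1, -0.6, -2.8]
opening: 0.338
```

Run:
```python
from h import *
bar();plan(np.r_[fx(-.018,0.0005),.06],np.pi+TH,1)
```

```text
tcp in fix [-0.0204 -0.0056] z 0.069 r 0.0861 phi -0.239 toolturn 1.564 f [ 0.1 -0.6 -2.8] tq [ 0.01  0.   -0.02] t 12.6 open 0.338
at [0.5119 0.0422 0.069 ] yaw 3.02 f [ 0.1 -0.6 -2.8] open 0.338 t 12.6
[-0.0024, 0.0062, 0.009] [-0.04, -0.06, -0.39]
```

Call:
{"name": "apply_moves", "arguments": {"moves": [[[-0.002,0.003,0.005,0,0,-0.4,1],[0,0.003,0.004,0,0,0,1],[0,0,0,0,0,0,1]]]}}

```text
time: 12.9
eef_pos: [0.5162, 0.0472, 0.0615]
tcp_rot: [0.058, 0.998, -0.0, 0.001]
contact_force: [-0.5, 0.1, -4.0]
opening: 0.338
```

Run:
```python
from h import *
bar();plan(np.r_[fx(-.018,0.0005),.04],np.pi+TH,1)
```

```text
tcp in fix [-0.0167 -0.0002] z 0.0615 r 0.08 phi -0.21 toolturn 1.57 f [-0.5  0.1 -4. ] tq [-0.03 -0.02  0.01] t 12.9 open 0.338
at [0.5162 0.0472 0.0615] yaw 3.026 f [-0.5  0.1 -4. ] open 0.338 t 12.9
[0.0013, 0.0008, 0.0215] [-0.04, 0.15, -0.05]
```

Call:
{"name": "apply_moves", "arguments": {"moves": [[[0,0.0008,0.006,0,0,0,1],[0,0.0004,0.006,0,0,0,1],[0,0,0.005,0,0,0,1],[0,0,0.002,0,0,0,1],[0,0,0,0,0,0,1]]]}}

```text
time: 13.4
eef_pos: [0.5173, 0.0489, 0.0418]
tcp_rot: [0.057, 0.998, -0.001, 0.002]
contact_force: [-0.6, 0.0, -4.9]
opening: 0.336
```

Run:
```python
from h import *
bar()
```

```text
tcp in fix [-0.0158  0.0016] z 0.0418 r 0.0781 phi -0.204 toolturn 1.571 f [-0.6  0.  -4.9] tq [-0.   -0.06  0.  ] t 13.4 open 0.336
```

Call:
{"name": "apply_moves", "arguments": {"moves": [[[0,-0.0005,0.002,0,0,0,1],[0,0,0.002,0,0,0,1],[0,0,0.001,0,0,0,1],[0,0,0,0,0,0,1]]]}}

```text
time: 13.8
eef_pos: [0.5177, 0.048, 0.0371]
tcp_rot: [0.057, 0.998, -0.001, 0.003]
contact_force: [-0.0, 0.0, -3.6]
opening: 0.334
```

Run:
```python
from h import *
bar()
```

```text
tcp in fix [-0.0153  0.0008] z 0.0371 r 0.0787 phi -0.196 toolturn 1.571 f [-0.   0.  -3.6] tq [-0.07  0.04 -0.03] t 13.8 open 0.334
```

Call:
{"name": "apply_moves", "arguments": {"moves": [[[0,0,0.001,0,0,0,1],[0,0,0.001,0,0,0,1],[0,0,0,0,0,0,1]]]}}

```text
time: 14.1
eef_pos: [0.518, 0.0477, 0.0367]
tcp_rot: [0.057, 0.998, -0.001, 0.002]
contact_force: [-0.8, -0.1, -3.4]
opening: 0.342
```

Run:
```python
from h import *
bar()
```

```text
tcp in fix [-0.0149  0.0005] z 0.0367 r 0.0789 phi -0.19 toolturn 1.572 f [-0.8 -0.1 -3.4] tq [-0.08  0.03  0.02] t 14.1 open 0.342
```

Call:
{"name": "apply_moves", "arguments": {"moves": [[[0,0,0.001,0,0,0,1],[0,0,0,0,0,0,0.2],[0,0,0,0,0,0,0],[0,0,0,0,0,0,0],[0,0,0,0,0,0,0]]]}}

```text
time: 14.6
eef_pos: [0.5208, 0.0478, 0.0378]
tcp_rot: [0.057, 0.998, -0.001, 0.006]
contact_force: [0.4, 0.1, 0.0]
opening: 0.5
```

Run:
```python
from h import *
bar();plan(np.r_[fx(-.015,0.0005),.037],np.pi+TH,1)
```

```text
tcp in fix [-0.0122  0.0009] z 0.0378 r 0.0781 phi -0.156 toolturn 1.571 f [0.4 0.1 0. ] tq [-0.01  0.01  0.03] t 14.6 open 0.5
at [0.5208 0.0478 0.0378] yaw 3.027 f [0.4 0.1 0. ] open 0.5 t 14.6
[0.0028, -0.0004, 0.0007] [-0.06, 0.65, 0.02]
```

Call:
{"name": "apply_moves", "arguments": {"moves": [[[0.003,0,0,0,0.6,0,0],[0,0,0,0,0,0,0.3],[0,0,0,0,0,0,0.6],[0,0,0,0,0,0,1],[0,0,0,0,0,0,1],[0,0,0,0,0,0,1]]], "force": 35}}

```text
time: 15.2
eef_pos: [0.5178, 0.0477, 0.0379]
tcp_rot: [0.057, 0.998, -0.001, 0.0]
contact_force: [-1.0, -1.1, 0.6]
opening: 0.339
```

Run:
```python
from h import *
bar()
```

```text
tcp in fix [-0.0151  0.0005] z 0.0379 r 0.079 phi -0.193 toolturn 1.572 f [-1.  -1.1  0.6] tq [-0.11  0.08  0.05] t 15.2 open 0.339
```

Call:
{"name": "apply_moves", "arguments": {"moves": [[[-0.001,0,0,0,0,0,1],[-0.001,0,0,0,0,0,1],[-0.001,0,0,0,0,0,1],[-0.001,0,0,0,0,0,1]]]}}

```text
time: 15.6
eef_pos: [0.5177, 0.0478, 0.0379]
tcp_rot: [0.057, 0.998, -0.001, -0.006]
contact_force: [-4.0, -1.1, 5.3]
opening: 0.341
```

Run:
```python
from h import *
bar()
```

```text
tcp in fix [-0.0153  0.0005] z 0.0379 r 0.079 phi -0.195 toolturn 1.572 f [-4.  -1.1  5.3] tq [-0.08  0.73 -0.04] t 15.6 open 0.341
```

Call:
{"name": "apply_moves", "arguments": {"moves": [[[-0.0015,0,-0.001,0,-0.4,0,1],[-0.002,0,-0.0005,0,-0.3,0,1],[-0.002,0,0,0,0,0,1]]]}}

```text
time: 15.9
eef_pos: [0.5192, 0.0476, 0.0378]
tcp_rot: [0.057, 0.998, -0.001, -0.006]
contact_force: [-10.8, 0.3, 10.7]
opening: 0.335
```

Run:
```python
from h import *
bar()
```

```text
tcp in fix [-0.0137  0.0005] z 0.0378 r 0.0787 phi -0.175 toolturn 1.572 f [-10.8   0.3  10.7] tq [-0.05  1.74 -0.02] t 15.9 open 0.335
```

Call:
{"name": "apply_moves", "arguments": {"moves": [[[0,0,-0.002,0,0,0,1],[0,0,-0.001,0,0,0,1]]]}}

```text
time: 16.1
eef_pos: [0.5193, 0.0478, 0.0399]
tcp_rot: [0.057, 0.998, -0.001, -0.005]
contact_force: [0.4, 0.4, -3.3]
opening: 0.335
```

Run:
```python
from h import *
bar()
```

```text
tcp in fix [-0.0137  0.0007] z 0.0399 r 0.0785 phi -0.176 toolturn 1.572 f [ 0.4  0.4 -3.3] tq [ 0.01 -0.05  0.02] t 16.1 open 0.335
```

Call:
{"name": "apply_moves", "arguments": {"moves": [[[-0.0015,0,0.0005,0,-0.3,0,1],[-0.0015,0,0.0005,0,-0.3,0,1],[-0.001,0,0,0,0,0,1]]]}}

```text
time: 16.4
eef_pos: [0.5231, 0.0473, 0.0381]
tcp_rot: [0.057, 0.998, -0.001, 0.0]
contact_force: [-2.2, -1.0, -1.3]
opening: 0.337
```

Run:
```python
from h import *
bar()
```

```text
tcp in fix [-0.0099  0.0006] z 0.0381 r 0.078 phi -0.127 toolturn 1.572 f [-2.2 -1.  -1.3] tq [-0.29  0.43 -0.  ] t 16.4 open 0.337
```

Call:
{"name": "apply_moves", "arguments": {"moves": [[[-0.001,0,-0.0005,0,0,0,1],[-0.001,0,-0.0003,0,0,0,1],[-0.001,0,-0.0003,0,0,0,1]]]}}

```text
time: 16.7
eef_pos: [0.5267, 0.047, 0.0387]
tcp_rot: [0.057, 0.998, -0.001, 0.001]
contact_force: [0.4, 0.5, -3.4]
opening: 0.34
```

Run:
```python
from h import *
bar()
```

```text
tcp in fix [-0.0062  0.0008] z 0.0387 r 0.0774 phi -0.081 toolturn 1.572 f [ 0.4  0.5 -3.4] tq [-0.03  0.   -0.  ] t 16.7 open 0.34
```

Call:
{"name": "apply_moves", "arguments": {"moves": [[[-0.001,0,0.0002,0,0,0,1],[-0.001,0,0,0,0,0,1],[-0.001,0,0,0,0,0,1]]]}}

```text
time: 17.0
eef_pos: [0.5301, 0.0468, 0.0385]
tcp_rot: [0.057, 0.998, -0.001, 0.001]
contact_force: [-0.6, -0.2, -3.6]
opening: 0.335
```

Run:
```python
from h import *
bar()
```

```text
tcp in fix [-0.0028  0.001 ] z 0.0385 r 0.0771 phi -0.037 toolturn 1.572 f [-0.6 -0.2 -3.6] tq [-0.07  0.1   0.04] t 17.0 open 0.335
```

Call:
{"name": "apply_moves", "arguments": {"moves": [[[-0.001,0,0,0,0,0,1],[-0.001,0,0,0,0,0,1],[-0.001,0,0,0,0,0,1]]]}}

```text
time: 17.3
eef_pos: [0.5333, 0.0463, 0.0384]
tcp_rot: [0.057, 0.998, -0.001, 0.001]
contact_force: [-0.8, -0.6, -3.7]
opening: 0.34
```

Run:
```python
from h import *
bar()
```

```text
tcp in fix [0.0004 0.0009] z 0.0384 r 0.0771 phi 0.005 toolturn 1.572 f [-0.8 -0.6 -3.7] tq [-0.08  0.03  0.  ] t 17.3 open 0.34
```

Call:
{"name": "apply_moves", "arguments": {"moves": [[[-0.001,0,0.0002,0,0,0,1],[-0.001,0,0,0,0,0,1]]]}}

```text
time: 17.5
eef_pos: [0.5348, 0.046, 0.0382]
tcp_rot: [0.057, 0.998, -0.001, -0.0]
contact_force: [-1.7, -0.5, -2.5]
opening: 0.34
```

Call:
{"name": "apply_moves", "arguments": {"moves": [[[-0.001,0,0,0,0,0,1],[-0.001,0,0,0,0,0,1]]]}}

```text
time: 17.7
eef_pos: [0.5362, 0.0457, 0.0381]
tcp_rot: [0.057, 0.998, -0.001, -0.001]
contact_force: [-2.5, -0.4, -1.9]
opening: 0.339
```

Run:
```python
from h import *
bar()
```

```text
tcp in fix [0.0033 0.0006] z 0.0381 r 0.0774 phi 0.043 toolturn 1.572 f [-2.5 -0.4 -1.9] tq [-0.04  0.36  0.05] t 17.7 open 0.339
```

Call:
{"name": "apply_moves", "arguments": {"moves": [[[-0.001,0,-0.0002,0,-0.1,0,1],[-0.001,0,-0.0002,0,-0.1,0,1]]]}}

```text
time: 17.9
eef_pos: [0.538, 0.0456, 0.0382]
tcp_rot: [0.057, 0.998, -0.001, 0.0]
contact_force: [-2.0, -0.4, -3.4]
opening: 0.336
```

Call:
{"name": "apply_moves", "arguments": {"moves": [[[-0.001,0,-0.0002,0,-0.1,0,1],[-0.001,0,0,0,-0.1,0,1]]]}}

```text
time: 18.1
eef_pos: [0.5393, 0.0454, 0.0381]
tcp_rot: [0.057, 0.998, -0.001, 0.001]
contact_force: [-4.7, -1.0, 0.9]
opening: 0.341
```

Run:
```python
from h import *
bar()
```

```text
tcp in fix [0.0065 0.0006] z 0.0381 r 0.0776 phi 0.083 toolturn 1.572 f [-4.7 -1.   0.9] tq [-0.07  0.8  -0.02] t 18.1 open 0.341
```

Call:
{"name": "apply_moves", "arguments": {"moves": [[[-0.001,0,-0.0004,0,-0.1,0,1]]]}}

```text
time: 18.2
eef_pos: [0.5393, 0.0454, 0.0381]
tcp_rot: [0.057, 0.998, -0.001, 0.0]
contact_force: [-5.6, 1.0, -0.9]
opening: 0.338
```

Call:
{"name": "apply_moves", "arguments": {"moves": [[[-0.0015,0,-0.0003,0,-0.1,0,1]]]}}

```text
time: 18.3
eef_pos: [0.5393, 0.0454, 0.0381]
tcp_rot: [0.057, 0.998, -0.001, -0.001]
contact_force: [-6.5, -0.8, 2.1]
opening: 0.338
```

Run:
```python
from h import *
bar()
```

```text
tcp in fix [0.0064 0.0006] z 0.0381 r 0.0776 phi 0.083 toolturn 1.573 f [-6.5 -0.8  2.1] tq [-0.04  1.13 -0.02] t 18.3 open 0.338
```

Call:
{"name": "apply_moves", "arguments": {"moves": [[[-0.002,0,-0.0006,0,0,0,1],[-0.0022,0,-0.0006,0,0,0,1]]]}}

```text
time: 18.5
eef_pos: [0.5391, 0.0454, 0.0381]
tcp_rot: [0.056, 0.998, -0.001, -0.007]
contact_force: [-8.1, -0.7, 1.0]
opening: 0.342
```

Call:
{"name": "apply_moves", "arguments": {"moves": [[[-0.003,0,-0.001,0,0,0,1]]]}}

```text
time: 18.6
eef_pos: [0.539, 0.0454, 0.0381]
tcp_rot: [0.056, 0.998, -0.001, -0.011]
contact_force: [-10.2, -0.3, 1.2]
opening: 0.335
```

Run:
```python
from h import *
bar()
```

```text
tcp in fix [0.0061 0.0006] z 0.0381 r 0.0776 phi 0.079 toolturn 1.573 f [-10.2  -0.3   1.2] tq [-0.03  1.46 -0.1 ] t 18.6 open 0.335
```

Call:
{"name": "apply_moves", "arguments": {"moves": [[[-0.0035,0,-0.001,0,0,0,1],[-0.0035,0,-0.001,0,0,0,1]]]}}

```text
time: 18.8
eef_pos: [0.5388, 0.0455, 0.0381]
tcp_rot: [0.056, 0.998, -0.001, -0.021]
contact_force: [-11.9, 0.6, 2.2]
opening: 0.338
```

Run:
```python
from h import *
bar()
```

```text
tcp in fix [0.006  0.0006] z 0.0381 r 0.0776 phi 0.077 toolturn 1.573 f [-11.9   0.6   2.2] tq [-0.01  1.56  0.08] t 18.8 open 0.338
```

Call:
{"name": "apply_moves", "arguments": {"moves": [[[-0.0025,0,-0.0005,0,-0.8,0,1]]]}}

```text
time: 18.9
eef_pos: [0.5389, 0.0454, 0.038]
tcp_rot: [0.056, 0.998, -0.002, -0.018]
contact_force: [-9.2, -0.2, 3.6]
opening: 0.335
```

Call:
{"name": "apply_moves", "arguments": {"moves": [[[-0.0025,0,-0.0005,0,-0.8,0,1]]]}}

```text
time: 19.0
eef_pos: [0.539, 0.0454, 0.038]
tcp_rot: [0.056, 0.998, -0.002, -0.014]
contact_force: [-9.3, -1.7, 2.2]
opening: 0.339
```

Run:
```python
from h import *
bar()
```

```text
tcp in fix [0.0061 0.0006] z 0.038 r 0.0776 phi 0.079 toolturn 1.574 f [-9.3 -1.7  2.2] tq [-0.05  1.27  0.01] t 19.0 open 0.339
```

Call:
{"name": "apply_moves", "arguments": {"moves": [[[-0.004,0,-0.001,0,-0.8,0,1],[-0.0045,0,-0.001,0,-0.8,0,1]]]}}

```text
time: 19.2
eef_pos: [0.5391, 0.0454, 0.038]
tcp_rot: [0.055, 0.998, -0.003, -0.012]
contact_force: [-14.1, -0.5, 6.0]
opening: 0.342
```

Call:
{"name": "apply_moves", "arguments": {"moves": [[[-0.0045,0,-0.001,0,-0.8,0,1],[-0.0045,0,-0.001,0,-0.8,0,1]]]}}

```text
time: 19.4
eef_pos: [0.5391, 0.0454, 0.038]
tcp_rot: [0.055, 0.998, -0.003, -0.01]
contact_force: [-13.6, -1.0, 4.9]
opening: 0.338
```

Run:
```python
from h import *
bar()
```

```text
tcp in fix [0.0063 0.0006] z 0.038 r 0.0776 phi 0.081 toolturn 1.576 f [-13.6  -1.    4.9] tq [ 0.02  2.06 -0.05] t 19.4 open 0.338
```

The push stalled against the rigid face at 14 N and I held it there. Now I'll release and rise.

Call:
{"name": "apply_moves", "arguments": {"moves": [[[-0.001,0,0,0,0,0,1],[-0.0005,0,0,0,0,0,0.3],[0,0,0,0,0,0,0.1],[0,0,0,0,0,0,-0.2],[0,0,0,0,0,0,-0.4],[0,0,0,0,0,0,-0.4],[0,0,-0.02,0,-0.5,0,-0.4],[0,0,-0.03,0,-0.5,0,-0.4],[0,0,-0.04,0,0,0,-0.4],[0,0,-0.03,0,0,0,-0.4]]]}}

```text
time: 20.4
eef_pos: [0.5433, 0.046, 0.1608]
tcp_rot: [0.056, 0.998, -0.003, 0.001]
contact_force: [0.3, 0.4, -0.1]
opening: 0.701
```

Run:
```python
from h import *
bar()
ph=1.44; k=.077
plan(np.r_[fx(.0760,.0705),.15],1.441+np.pi/2+TH,4)
im=ctrl.read_camera("wrist")[:,:,::-1].copy();c=ctrl.get_calibration("wrist");cv2.imwrite("pics/w4.png",im)
for n,q in dict(face=(.081,0,.052),end=(-.069,0,.067),knob=(.0773,.068,.119)).items(): print(n,proj(c,np.r_[fx(*q[:2]),q[2]]).round())
```

```text
tcp in fix [0.0104 0.0017] z 0.1608 r 0.077 phi 0.135 toolturn 1.575 f [ 0.3  0.4 -0.1] tq [-0.03 -0.04 -0.  ] t 20.4 open 0.701
at [0.5433 0.046  0.1608] yaw 3.03 f [ 0.3  0.4 -0.1] open 0.701 t 20.4
[-0.0165, 0.0172, 0.0026] [-0.08, 0.05, 1.91]
[-0.0159, 0.0177, 0.0027] [-0.08, 0.05, 1.91]
[-0.0153, 0.0182, 0.0027] [-0.08, 0.05, 1.91]
[-0.0147, 0.0187, 0.0027] [-0.08, 0.05, 1.91]
face [319. 260.]
end [319.  82.]
knob [417. 306.]
```

View pics/w4.png

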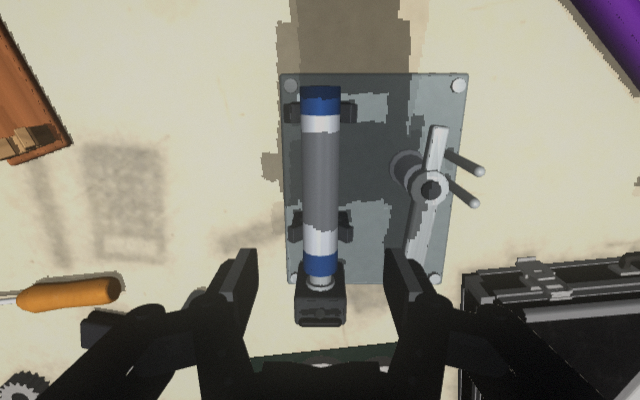

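The wrist view shows the barrel seated in both saddles, its blue end against the spindle at (320,278). The bar is aside, from the post (430,188) to the knob behind the right finger. Going to the knob.

Call:
{"name": "apply_moves", "arguments": {"moves": [[[-0.0165,0.017,0.001,0,0,2,-0.4],[-0.016,0.0175,0.001,0,0,2,-0.4],[-0.015,0.018,0.001,0,0,2,-0.4],[-0.014,0.018,0.001,0,0,2,-0.4],[0,0,0,0,0,0,-0.4]]]}}

```text
time: 20.95
eef_pos: [0.6251, 0.1068, 0.1691]
tcp_rot: [0.129, 0.992, -0.002, 0.014]
contact_force: [0.3, 0.6, 0.1]
opening: 0.698
```

Run:
```python
from h import *
bar()
plan([.6169,.1076,.12],1.441+np.pi/2+TH,3)
```

```text
tcp in fix [0.0847 0.0715] z 0.1691 r 0.0849 phi 1.495 toolturn 1.428 f [0.3 0.6 0.1] tq [-0.06 -0.   -0.01] t 20.95 open 0.698
at [0.6251 0.1068 0.1691] yaw 2.884 f [0.3 0.6 0.1] open 0.698 t 20.95
[0.0032, -0.0004, 0.0163] [-0.02, 0.52, -0.25]
[0.003, -0.0004, 0.0163] [-0.02, 0.52, -0.25]
[0.0029, -0.0004, 0.0163] [-0.02, 0.52, -0.25]
```

Call:
{"name": "apply_moves", "arguments": {"moves": [[[0.003,0,0.016,0,0.8,-0.3,-0.4],[0.003,0,0.016,0,0.8,-0.3,-0.4],[0.001,0,0.012,0,0,0,-0.4],[0,0,0,0,0,0,-0.4]]]}}

```text
time: 21.35
eef_pos: [0.6159, 0.1072, 0.1193]
tcp_rot: [0.123, 0.992, -0.001, -0.003]
contact_force: [0.5, 0.0, -0.0]
opening: 0.7
```

Run:
```python
from h import *
bar()
plan([.6169,.1076,.092],1.441+np.pi/2+TH,3)
```

```text
tcp in fix [0.0754 0.0708] z 0.1193 r 0.0758 phi 1.476 toolturn 1.44 f [ 0.5  0.  -0. ] tq [ 0.02 -0.03 -0.03] t 21.35 open 0.7
at [0.6159 0.1072 0.1193] yaw 2.896 f [ 0.5  0.  -0. ] open 0.7 t 21.35
[-0.0004, 0.0002, 0.0091] [-0.05, -0.13, -0.02]
[-0.0003, 0.0002, 0.0091] [-0.05, -0.13, -0.02]
[-0.0003, 0.0002, 0.0091] [-0.05, -0.13, -0.02]
```

Call:
{"name": "apply_moves", "arguments": {"moves": [[[0,0,0.01,0,-0.2,0,-0.4],[0,0,0.009,0,0,0,-0.4],[0,0,0.006,0,0,0,-0.2],[0,0,0.002,0,0,0,0],[0,0,0,0,0,0,0.2],[0,0,0,0,0,0,0.5],[0,0,0,0,0,0,0.8],[0,0,0,0,0,0,1],[0,0,0,0,0,0,1],[0,0,0,0,0,0,1]]], "force": 60}}

```text
time: 22.35
eef_pos: [0.6148, 0.1065, 0.0896]
tcp_rot: [0.123, 0.992, -0.001, -0.002]
contact_force: [-0.8, -0.4, -0.3]
opening: 0.28
```

Run:
```python
from h import *
bar()
```

```text
tcp in fix [0.0745 0.07  ] z 0.0896 r 0.0749 phi 1.463 toolturn 1.439 f [-0.8 -0.4 -0.3] tq [ 0.02 -0.01 -0.02] t 22.35 open 0.28
```

Call:
{"name": "apply_moves", "arguments": {"moves": [[[0,0,-0.005,0,0,0,1],[0,0,-0.005,0,0,0,1],[0,0,-0.006,0,0,0,1],[0,0,-0.006,0,0,0,1],[0,0,-0.004,0,0,0,1],[0,0,-0.002,0,0,0,1],[0,0,0,0,0,0,1]]]}}

```text
time: 23.05
eef_pos: [0.614, 0.1063, 0.1128]
tcp_rot: [0.124, 0.992, -0.001, -0.002]
contact_force: [4.7, 0.5, -12.5]
opening: 0.284
```

Run:
```python
from h import *
bar()
```

```text
tcp in fix [0.0737 0.0697] z 0.1128 r 0.0741 phi 1.459 toolturn 1.438 f [  4.7   0.5 -12.5] tq [ 0.04 -0.96 -0.09] t 23.05 open 0.284
```

Call:
{"name": "apply_moves", "arguments": {"moves": [[[0.0003,-0.005,-0.001,0,0,4,1],[0.0006,-0.0095,-0.001,0,0,7,1],[0.0006,-0.0095,-0.001,0,0,7,1],[0.0006,-0.0095,-0.001,0,0,7,1],[0.0006,-0.0095,-0.001,0,0,7,1],[0.0006,-0.0095,-0.001,0,0,7,1],[0.0006,-0.0095,-0.001,0,0,7,1],[0.0006,-0.0095,-0.001,0,0,7,1],[0,0,0,0,0,0,1]]]}}

```text
time: 23.95
eef_pos: [0.5668, 0.0528, 0.1176]
tcp_rot: [0.572, 0.82, 0.0, -0.0]
contact_force: [5.0, 1.2, -12.2]
opening: 0.282
```

Run:
```python
from h import *
bar()
```

```text
tcp in fix [0.0329 0.0112] z 0.1176 r 0.0745 phi 0.458 toolturn 0.467 f [  5.    1.2 -12.2] tq [ 0.03 -0.93 -0.44] t 23.95 open 0.282
```

Call:
{"name": "apply_moves", "arguments": {"moves": [[[0.0006,-0.0095,0,0,0,7,1],[0.0006,-0.0095,0,0,0,7,1],[0.0005,-0.008,0,0,0,6,1],[0.0003,-0.005,0,0,0,4,1],[0,0,0,0,0,0,1]]]}}

```text
time: 24.45
eef_pos: [0.5346, 0.0483, 0.1165]
tcp_rot: [0.735, 0.678, 0.001, -0.0]
contact_force: [5.4, -0.8, -12.7]
opening: 0.28
```

Run:
```python
from h import *
bar()
```

```text
tcp in fix [0.0015 0.003 ] z 0.1165 r 0.075 phi 0.02 toolturn 0.034 f [  5.4  -0.8 -12.7] tq [-0.09 -0.86 -0.45] t 24.45 open 0.28
```

Run:
```python
from h import *
im=ctrl.read_camera("wrist")[:,:,::-1].copy();c=ctrl.get_calibration("wrist")
print(proj(c,np.r_[fx(0,.078),.115]).round())
cv2.imwrite("pics/w5.png",cv2.resize(im[0:250,170:490],(768,600),interpolation=cv2.INTER_CUBIC))
```

```text
[322. 100.]
```

View pics/w5.png

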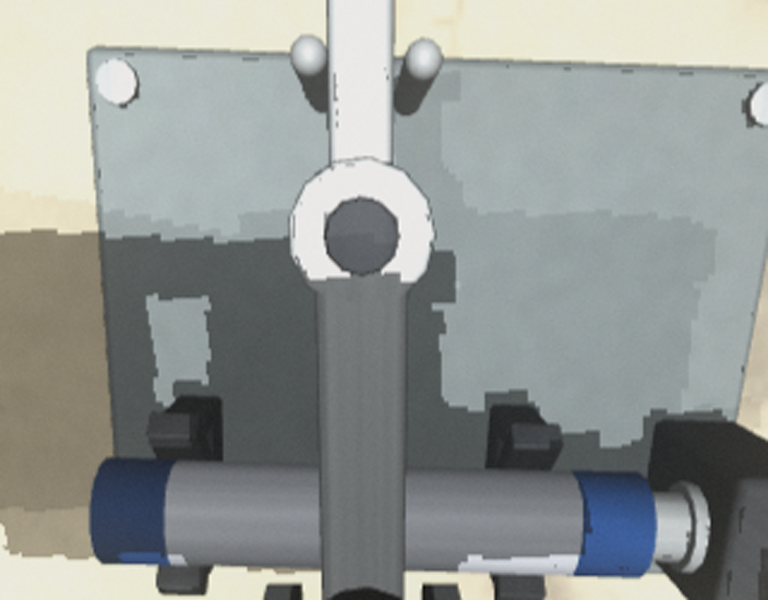

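The tail at crop (361,58) sits about 1.5 mm off the midpoint of the pins at (310,55) and (424,60), and the plate looks turned by 0.033 rad. So the bar needs about -0.03 rad more. The barrel's end still bears on the spindle at (660,530).

Call:
{"name": "apply_moves", "arguments": {"moves": [[[0,-0.0024,0,0,0,1.8,1],[0,0,0,0,0,0,1]]]}}

```text
time: 24.7
eef_pos: [0.5326, 0.0485, 0.1164]
tcp_rot: [0.744, 0.668, 0.001, -0.0]
contact_force: [5.2, -0.7, -12.8]
opening: 0.279
```

Run:
```python
from h import *
bar()
im=ctrl.read_camera("wrist")[:,:,::-1].copy()
cv2.imwrite("pics/w6.png",cv2.resize(im[0:110,240:400],(800,550),interpolation=cv2.INTER_CUBIC))
```

```text
tcp in fix [-0.0005  0.003 ] z 0.1164 r 0.075 phi -0.007 toolturn 0.006 f [  5.2  -0.7 -12.8] tq [-0.15 -0.79 -0.45] t 24.7 open 0.279
```

View pics/w6.png

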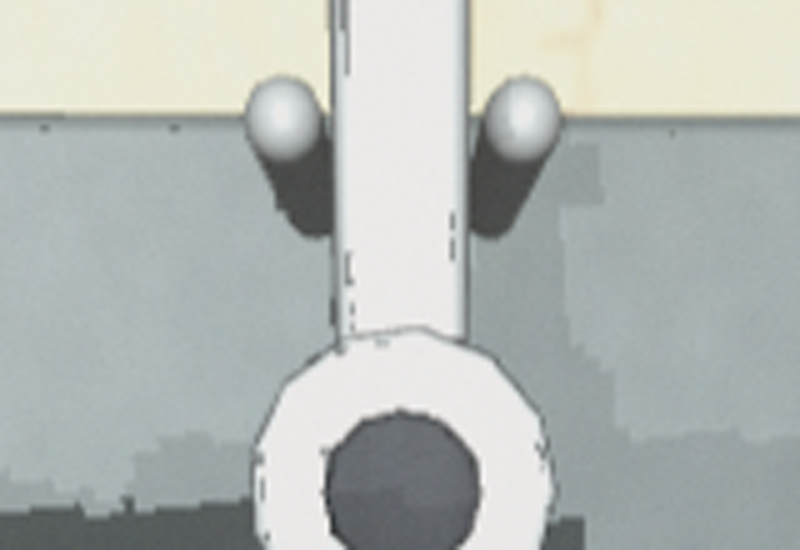

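The tail's centre at 402 matches the pins' midpoint at 403. Lowering.

Call:
{"name": "apply_moves", "arguments": {"moves": [[[0,0,0.003,0,0,0,1],[0,0,0.003,0,0,0,1],[0,0,0.003,0,0,0,1],[0,0,0.003,0,0,0,1],[0,0,0.002,0,0,0,1],[0,0,0,0,0,0,1]]]}}

```text
time: 25.35
eef_pos: [0.5333, 0.0483, 0.1017]
tcp_rot: [0.743, 0.67, 0.001, -0.0]
contact_force: [4.9, -0.5, -10.5]
opening: 0.278
```

Run:
```python
from h import *
bar()
```

```text
tcp in fix [0.0001 0.0029] z 0.1017 r 0.0751 phi 0.002 toolturn 0.012 f [  4.9  -0.5 -10.5] tq [-0.12 -0.54 -0.38] t 25.35 open 0.278
```

Call:
{"name": "apply_moves", "arguments": {"moves": [[[0,0,0.002,0,0,0,1],[0,0,0.002,0,0,0,1],[0,0,0.002,0,0,0,1],[0,0,0,0,0,0,1]]]}}

```text
time: 25.75
eef_pos: [0.5335, 0.0483, 0.096]
tcp_rot: [0.742, 0.67, 0.001, -0.0]
contact_force: [3.0, -1.1, -10.1]
opening: 0.282
```

Call:
{"name": "apply_moves", "arguments": {"moves": [[[0,0,0.001,0,0,0,1],[0,0,0.001,0,0,0,1],[0,0,0,0,0,0,1]]]}}

```text
time: 26.05
eef_pos: [0.5336, 0.0483, 0.0943]
tcp_rot: [0.742, 0.67, 0.001, 0.0]
contact_force: [2.8, -0.3, -9.0]
opening: 0.284
```

Run:
```python
from h import *
bar()
```

```text
tcp in fix [0.0005 0.0028] z 0.0943 r 0.0752 phi 0.006 toolturn 0.014 f [ 2.8 -0.3 -9. ] tq [-0.19 -0.51 -0.23] t 26.05 open 0.284
```

Call:
{"name": "apply_moves", "arguments": {"moves": [[[0,0,0.001,0,0,0,1],[0,0,0.001,0,0,0,1],[0,0,0,0,0,0,1]]]}}

```text
time: 26.35
eef_pos: [0.5337, 0.0482, 0.0926]
tcp_rot: [0.742, 0.67, 0.001, 0.0]
contact_force: [2.8, -1.3, -8.8]
opening: 0.28
```

Call:
{"name": "apply_moves", "arguments": {"moves": [[[0,0,0.0006,0,0,0,1],[0,0,0.0006,0,0,0,1],[0,0,0,0,0,0,1]]]}}

```text
time: 26.65
eef_pos: [0.5337, 0.0483, 0.0925]
tcp_rot: [0.742, 0.671, 0.001, -0.0]
contact_force: [2.7, -0.4, -8.4]
opening: 0.279
```

Run:
```python
from h import *
bar()
```

```text
tcp in fix [0.0006 0.0028] z 0.0925 r 0.0752 phi 0.008 toolturn 0.014 f [ 2.7 -0.4 -8.4] tq [-0.19 -0.38 -0.28] t 26.65 open 0.279
```

Call:
{"name": "apply_moves", "arguments": {"moves": [[[0,0,0.001,0,0,0,1],[0,0,0.001,0,0,0,1]]]}}

```text
time: 26.85
eef_pos: [0.5339, 0.0482, 0.0923]
tcp_rot: [0.742, 0.671, 0.0, -0.0]
contact_force: [-2.2, -0.4, 1.7]
opening: 0.282
```

Call:
{"name": "apply_moves", "arguments": {"moves": [[[0,0,0.0012,0,0,0,1],[0,0,0.0012,0,0,0,1]]]}}

```text
time: 27.05
eef_pos: [0.534, 0.0482, 0.0922]
tcp_rot: [0.742, 0.671, -0.0, -0.001]
contact_force: [-4.8, -0.5, 5.8]
opening: 0.279
```

Run:
```python
from h import *
bar()
```

```text
tcp in fix [0.0009 0.0028] z 0.0922 r 0.0752 phi 0.012 toolturn 0.015 f [-4.8 -0.5  5.8] tq [-0.15  0.78 -0.26] t 27.05 open 0.279
```

The bar rests on the barrel at lift ≈ 0.003, with the hand pressing only about 6 N. Releasing.

Call:
{"name": "apply_moves", "arguments": {"moves": [[[0,0,0,0,0,0,1],[0,0,0,0,0,0,0.3],[0,0,0,0,0,0,0.1],[0,0,0,0,0,0,-0.2],[0,0,0,0,0,0,-0.4],[0,0,-0.01,0,0,0,-0.4],[0,0,-0.025,0,0,0,-0.4],[0,0,-0.04,0,0,0,-0.4],[0,0,-0.04,0,0,0,-0.4],[0,0,0,0,0,0,-0.4],[0,0,0,0,0,0,-0.4]]]}}

```text
time: 28.15
eef_pos: [0.5355, 0.0486, 0.2148]
tcp_rot: [0.74, 0.672, 0.002, 0.002]
contact_force: [-0.7, 0.2, -1.6]
opening: 0.7
```

Run:
```python
from h import *
bar()
im=ctrl.read_camera("wrist")[:,:,::-1].copy()
cv2.imwrite("pics/w7.png",cv2.resize(im[50:300,180:500],(768,600),interpolation=cv2.INTER_CUBIC))
```

```text
tcp in fix [0.0023 0.0034] z 0.2148 r 0.0746 phi 0.031 toolturn 0.018 f [-0.7  0.2 -1.6] tq [-0.04 -0.03  0.02] t 28.15 open 0.7
```

View pics/w7.png

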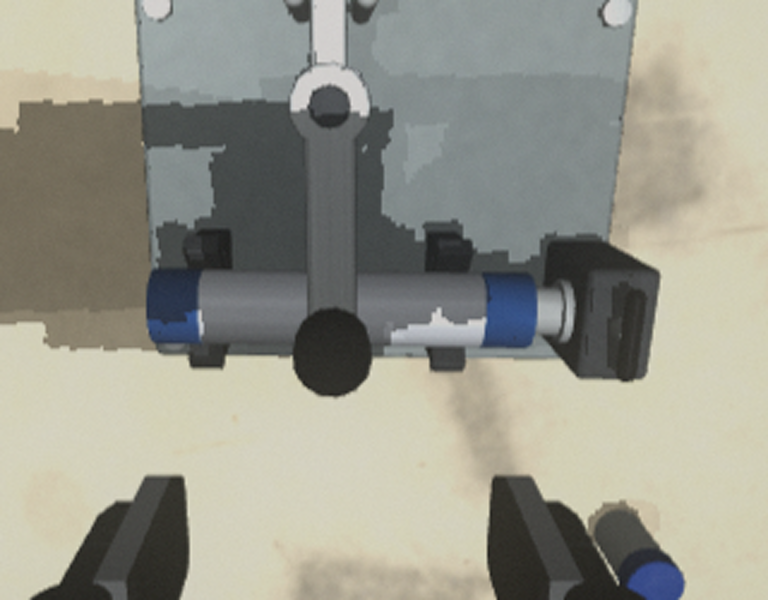

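The bar lies across the barrel with its tail between the pins. The blue end is flush on the spindle at (538,310) with no brass showing, and the gripper is clear. Handing in.

```bash
python3 -c "
from h import *
print(ctrl.sign_off())"
```

```text
the job is handed in; nothing more can be done
None
```

The barrel is clamped in the fixture and the job was handed in at about 28 s of the 72 s allowed. The sign-off reports no verdict, so the result below rests on my own readings.

**What I did**
- I lifted the bar by its knob, turned it aside to about 1.46 rad and lowered it under control.
- I carried the barrel from its rest into the V saddles and pushed it towards the tailstock. It stalled on the rigid face, and I held it at about 14 N of wrist force for 0.4 s, of which up to about 4 N is friction, before releasing.
- I turned the bar back and centred its tail between the pins by camera (402 against 403 px). I then eased it down in 0.6–3 mm steps, and the hand's last press read about 6 N on top of the spring.

**Last checks**
- The final wrist view shows the bar across the barrel, with its tail between the pins.
- The barrel lies in both saddles with its end flush on the spindle and no brass visible.
- The gripper is open and clear at z 0.215 m.
- The vial, calculator and screwdriver were never touched on the way. I did not take a separate final picture of them.

**What disagreed or went unmeasured**
- My first attempt to push the barrel stuck on saddle friction. The hand was pressing down with up to about 11 N, so I unloaded it and carried most of the barrel's weight for the rest of the travel.
- The knob's radius from the post read about 75 mm instead of 78 mm, consistent with an error of a few millimetres in my fixture map or in how the knob sat in the grip.
- I inferred the contact forces on the nose and under the bar from wrist readings and did not measure them directly.

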